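Right the toppled pump dispenser and prime it

ROBOT

A 6-joint arm with a two-finger parallel gripper is mounted at the origin on the work surface. World frame = base frame: x ahead of the robot, y to its left, z up, the work surface at z = 0. Lengths are in mm, angles in rad, forces in N, time in s.
With the tool pointing down it reaches from about 350 to 775 mm from the base axis. Payload 7.3 kg.
Tool frame: the origin (TCP) lies midway between the tips of the shut fingers; the grasp point (between the pads) lies 19 mm behind it; z points along the fingers, y is the line along which they close (so a half turn about z gives the same grasp; the last joint's range is limited). The gripper opens to 92 mm and grips with 3 to 60 N. Pads are 19 mm wide; open, the fingers measure 130 mm over their backs; the gripper's body (75 mm by 190 mm) begins 47 mm behind the grasp point.
Start: joints at [-1.427, 0.342, 1.524, -0, 1.275, -0.146], TCP at [150.047, -503.121, 226.741] pointing down, gripper open.
Joint ranges: [-2.53, 2.53], [-0.77, 2.02], [0.04, 2.7], [-1, 4.14], [0.28, 2.66], [-3.11, 3.11]. Speed limits (rad/s): [2.57, 2.57, 3.14, 3.14, 3.14, 3.14].

INTERFACE

Orientations are given as [roll, pitch, yaw] about the fixed x, y, z axes, in that order (R = Rz(yaw) Ry(pitch) Rx(roll)).
In Python, from plant import bot gives the robot as it stands.
- The arm moves only by the tool servo_tool, never from a script. Its argument "deltas" is a list of rows, each a list of 2 entries, a list of its own where there are three numbers: the shift along the tool's x, y, z in m, then the turn, a rotation vector about the tool's x, y, z in degrees. A call has 1 to 20 rows; each row shifts and turns the commanded pose from where the row before left it, along the tool's axes as they then stand; what a row does not reach is not made up. A row lasts 1/8 s, in which the tool goes at most 62.5 mm and 10.7 degrees, less where a joint would pass 70% of its speed; a pose out of reach is approached as far as the arm can. A call with a gripper value outside its range is refused whole. "fingers" is the opening, from 0 (shut) to 1 (fully open), set as the call begins (left out, the last holds). The fingers move at their own pace and stop on an object; the grip force is fixed at half the most. Time passes only in rows, so rows that do not move let the fingers close. It gives the time, the measured TCP pose, the force, the opening and the grip force at its end, in the units of the state.
- bot.get_obs(): the state, without advancing time (a new reading comes with each control period).
- bot.capture(name): name is "scene" or "top" or "wrist"; returns the picture (480x640x3 uint8, red, green, blue); there is no depth.
- bot.camera_model(name): a dict with "mtx" (3x3 intrinsics, pixels), "xyz" and "rotation" of the camera in the world. Camera axes: x right, y down, z forward; pixel columns grow to the right and rows downward; lengths in mm; the calibration is good to about 2 mm. A picture is of the moment at which its call begins: read the wrist's pose just before it. camera_model takes no time and is no camera call; for the wrist camera it gives the pose at the moment of the call.
- bot.close_job(): hands the job in; it is judged then, once.
The state is a dict: "time": time; "joint_positions": joint angles; "dq": joint speeds; "tau": joint torques, N m; "tool_pos": TCP position; "tcp_rot": TCP orientation; "contact_force": force on the tool from outside, world axes, zero at the start; "moment": the same for the moment, N m; "grip_width": finger opening in mm; "finger_force": force on a finger pad.
Only numpy, scipy, OpenCV 4.12 (cv2) and the standard library are available. Lean on these libraries where they do the work, as an engineer would, in place of code of your own. Each camera call takes 0.05 s, during which the arm holds its last target. There are 200 camera calls.

TASK

The white square pump dispenser has been knocked over on the assembly bench. Stand it upright, flat on the floor of its shallow square dark steel drip tray, without dropping it. Then prime it: press the round dish on its top fully down to the stop for a moment and let it spring back, leaving the dispenser standing in the tray and the other things on the bench where they are.

Things in the scene. Friction and masses are not known exactly. Their poses are not given: they have to be found in the camera images.
- dispenser: White square pump bottle lying on a flat side: body 52 x 52 mm, 90 mm long; round collar (34 mm diameter) up to 106 mm from the underside, a thin steel stem, and a round steel dish (40 mm diameter, 6 mm thick) whose face is 125 mm from the underside. 0.3 kg. Origin on the long axis, 45 mm from the underside. z: long axis towards the dish; x, y: square to the flat sides.
- dispenser_base (a point): Centre of the dispenser's underside; axes as the dispenser's.
- pump_top (a point): Centre of the upper face of the dispenser's dish (the surface to press, 40 mm across); moves with the plunger; axes as the dispenser's.
- pump (a joint): Plunger travel of the dish: 0 m up (at rest), 0.012 m fully pressed to its stop, moving towards the bottle along the dispenser's axis. A spring returns it; about 2.5 N to start, 8 N at the stop.
- tray_in (a point): Centre of the inner floor of the drip tray: square, shallow, open, plain dark steel, fixed to the bench, 130 x 130 mm outside, 122 x 122 mm inside, wall 4 mm thick, rim 12 mm above the bench, inner floor 4 mm above the bench. x and y axes along its sides, z up.
- casting1: Bystander: X-shaped aluminium casting, about 95 x 95 mm, 14 mm high, flat on the bench. Origin: centre of the underside.
- casting2: Bystander: a second X-shaped aluminium casting, same as the first. Origin: centre of the underside.
- bearing: Bystander: steel bearing ring, 52 mm outside diameter, 24 mm bore, 15 mm high, flat on the bench between dispenser and tray. Origin: centre of the underside.
- parts_dish: Bystander: round steel parts bowl, 100 mm across the rim, 30 mm high. Origin: centre of the underside.
- round_bottle: Bystander: round white capped bottle standing upright, 56 mm diameter, 120 mm high. Origin: centre of the underside.
- screwdriver: Bystander: screwdriver lying on the bench, black handle. Origin at the underside near its middle, x axis along it towards the tip.
- wrench: Bystander: steel spanner lying on the bench. Origin at the underside near its middle, x axis along it.
Not all that is in view belongs to the job. What is shaped like the dispenser but blue is not meant.

How it is judged (in metres and radians):
On the way, in this order (a step that is already met when the one before it is completed fails the run):
1. the dispenser stands upright on the floor of the drip tray (x of dispenser_base in the frame of tray_in between -0.036 and 0.036 m and y of dispenser_base in the frame of tray_in between -0.036 and 0.036 m and z of dispenser_base in the frame of tray_in below 0.005 m and angle between dispenser_base's own z axis and vertical below 0.07 rad), for 0.2 s.
2. its dish is pressed down to the stop while it stands in the tray (all of step 1 and value of joint pump above 0.0105 m), for 0.1 s.
At the end, for the whole second after the job is handed in: The dispenser stands still and upright (within 0.07 rad, 4 degrees) on the floor of the drip tray, its underside's centre within 36 mm of the tray's centre along each side of the tray and within 5 mm of the tray floor's height, released, with the dish sprung back up (less than 2 mm down) (all of step 1 and value of joint pump below 0.002 m and linear speed of dispenser below 0.02 m/s and angular speed of dispenser below 0.1 rad/s); the robot touches nothing.
It fails at once if the dispenser is dropped (faster than 0.6 m/s while not touched by the fingers) (linear speed of dispenser above 0.6 m/s and contact force between the fingers and dispenser below 0.05 N).
It fails at once if another thing on the bench is moved by more than 30 mm (distance of any of casting1, casting2, bearing, parts_dish, round_bottle, screwdriver, wrench from where it was at the start of the episode above 0.03 m).
It also fails if it takes over 48 s, if anything falls off the work surface, if the arm or the gripper's body presses on something with over 40 N, if the wrist force passes 120 N, or if a joint passes its speed limit or range.

## Working session

There is one attempt and no reset: what is moved stays moved. The work goes in short steps, Python scripts to look and compute and a tool call to move; the robot and the scene stay as the last step left them, time stands still between calls to the robot, and variables do not carry over. Pictures are saved under pics/ and viewed, at most 10 in all, crops included, and the job is handed in when it is done.

Besides the shell and the picture viewer there is one more tool, called after "Request:" as name(argument=value, ...) on one line, values as JSON. servo_tool: Moves the arm, as the interface text tells. Its arguments: {"type":"object","properties":{"deltas":{"type":"array"},"fingers":{"type":"number"}},"required":["deltas"]}

```bash
mkdir -p pics; python3 - <<'E'
from plant import bot
import cv2,numpy as np
for n in("top","scene"):
    cv2.imwrite(f"pics/{n}0.png",bot.capture(n)[:,:,::-1]); m=bot.camera_model(n); print(n,m)
o=bot.get_obs();print(o)
E
```

```text
top {'mtx': array([[466.25806947,   0.        , 323.98456882],
       [  0.        , 466.25806947, 244.23316634],
       [  0.        ,   0.        ,   1.        ]]), 'xyz': array([ 431.87440873,    2.52674339, 1242.71875041]), 'rotation': array([-3.06444512, -0.00735738, -1.55385524])}
scene {'mtx': array([[507.33985604,   0.        , 323.93594516],
       [  0.        , 507.33985604, 230.64960254],
       [  0.        ,   0.        ,   1.        ]]), 'xyz': array([1017.49011793,  309.20184371, 1038.57448286]), 'rotation': array([-2.60464419, -0.00587481,  2.12068967])}
{'time': 0.1, 'joint_positions': array([-1.42699418e+00,  3.42660501e-01,  1.52488956e+00,  1.09512735e-05,
        1.27539432e+00, -1.46011046e-01]), 'dq': array([-6.10298081e-04,  5.32204165e-05, -7.94511035e-04,  2.80901489e-03,
       -4.27920597e-04,  5.54791432e-05]), 'tau': array([ 2.36077285e-03, -4.32000947e+01, -2.44695389e+01,  7.19437050e-02,
        5.26010105e-02, -6.09700442e-05]), 'tool_pos': array([ 149.99979477, -502.75409815,  226.12173353]), 'tcp_rot': array([-3.14025684e+00, -2.07026963e-04,  2.89809864e-01]), 'contact_force': array([-0.92484687,  0.54418632,  0.09820603]), 'moment': array([ 0.02619251, -0.01069809, -0.03744818]), 'finger_force': 0.0, 'grip_width': 91.66989216976575}
```

View pics/top0.png

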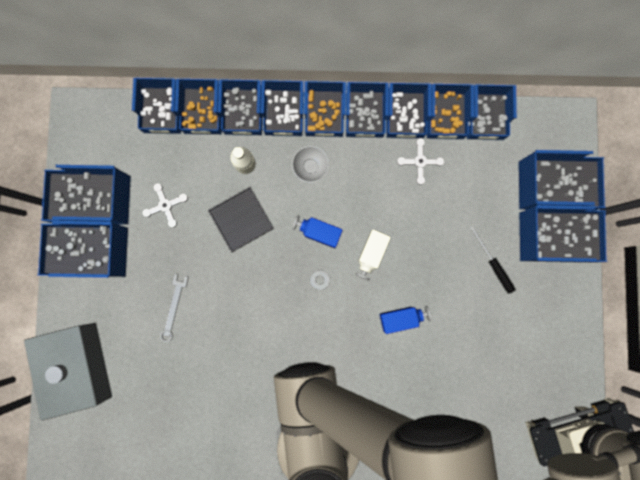

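View pics/scene0.png

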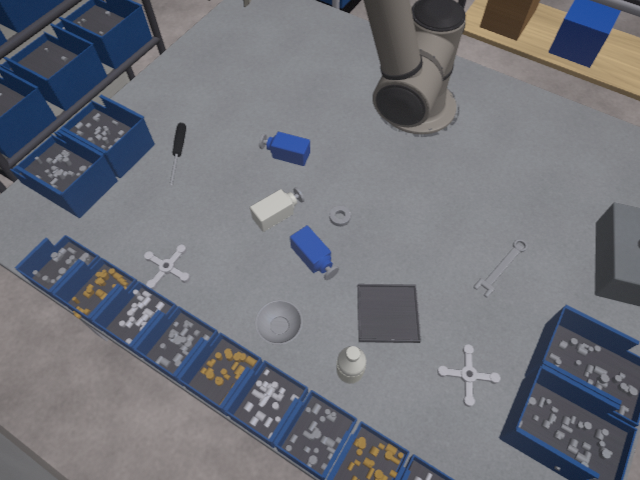

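White dispenser is at top-view (375,250) and scene (275,208). The two blue lookalikes, at top (321,232) and (404,320), are not meant. The tray is the dark square at top (241,219). I'll measure these and confirm the choice in a crop.

```bash
cat > h.py <<'E'
import numpy as np,cv2
from scipy.spatial.transform import Rotation as R
from plant import bot
def rays(n,px,m=None):
    m=m or bot.camera_model(n); p=np.c_[np.atleast_2d(px),np.ones(len(np.atleast_2d(px)))]
    return np.array(m['xyz']),(R.from_euler('xyz',m['rotation']).as_matrix()@np.linalg.inv(m['mtx'])@p.T).T
def plane(n,px,z,m=None):
    c,d=rays(n,px,m); return c+d*((z-c[2])/d[:,2])[:,None]
def blob(mask,roi):
    x0,y0,x1,y1=roi; k=np.zeros_like(mask); k[y0:y1,x0:x1]=mask[y0:y1,x0:x1]
    cs,_=cv2.findContours(k,cv2.RETR_EXTERNAL,cv2.CHAIN_APPROX_NONE); return max(cs,key=cv2.contourArea)
E
cat > m.py <<'E'
from h import *
I={n:cv2.imread(f"pics/{n}0.png") for n in("top","scene")}
def rep(n,roi,f,z,t):
    g=I[n].astype(int); c=blob(f(g).astype(np.uint8)*255,roi).reshape(-1,2)
    w=plane(n,c,z)[:,:2].astype(np.float32); r=cv2.minAreaRect(w)
    print(t,n,"rect",np.round(r[0]),np.round(r[1]),round(r[2],1),"px",c.mean(0).round()); return r
white=lambda g:(g.min(2)>195); dark=lambda g:(g.max(2)<95)
rep("top",(340,210,410,290),white,52,"disp")
rep("scene",(235,170,310,240),white,52,"disp")
rep("top",(200,180,280,260),dark,12,"tray")
rep("scene",(340,270,430,355),dark,12,"tray")
for t,px in dict(blue1=(321,232),dish=(364,276),bearing=(320,280),bottle=(242,160),cast=(165,205),bowl=(310,164),blue2=(404,320)).items(): print(t,plane("top",px,15).round()[0])
a=cv2.resize(I["top"][190:310,280:440],None,fx=4,fy=4);b=cv2.resize(I["scene"][160:280,230:350],None,fx=4,fy=4)
cv2.imwrite("pics/crop.png",cv2.resize(np.hstack([a,b]),(800,342)))
E
python3 m.py
```

```text
disp top rect [ 507. -131.] [ 51. 106.] 67.5 px [373. 251.]
disp scene rect [ 474. -104.] [6. 7.] 31.7 px [292. 197.]
tray top rect [590. 218.] [127. 125.] 30.6 px [240. 219.]
tray scene rect [596. 218.] [130. 128.] 30.9 px [390. 318.]
blue1 [559.   4.  15.]
dish [ 445. -111.   15.]
bearing [433.   4.  15.]
bottle [749. 218.  15.]
cast [624. 418.  15.]
bowl [742.  36.  15.]
blue2 [ 332. -217.   15.]
```

View pics/crop.png

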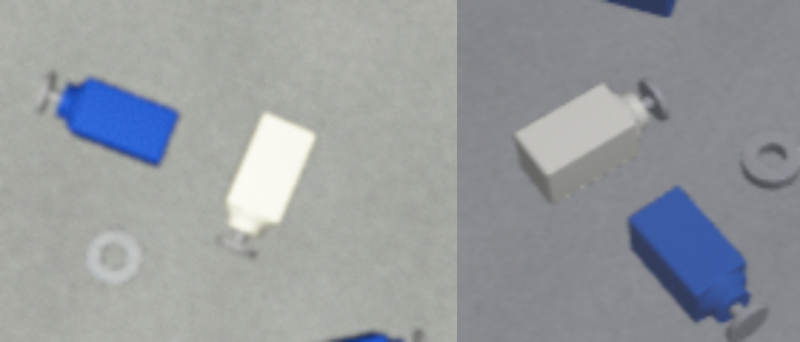

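The crop confirms it: the white bottle's dish faces the robot (crop left about (240,240), right about (652,98)). The measured 51 x 106 mm matches body plus collar, so it's the one. First a small tilt test to learn which way the wrist bends.

Request:
servo_tool(deltas=[[[0,0,0],[0,10,0]],[[0,0,0],[0,10,0]]])

```text
time: 0.35
tool_pos: [150.9, -503.1, 227.3]
tcp_rot: [3.14, -0.354, 0.292]
contact_force: [-0.1, 0.0, -0.7]
grip_width: 91.5
finger_force: 0.0
```

```bash
cat >> h.py <<'E'
def st():
    o=bot.get_obs(); print("t",round(o['time'],2),"q",np.round(o['joint_positions'],3),"p",np.round(o['tool_pos'],1),"F",np.round(o['contact_force'],1),"w",round(o['grip_width'],1),round(o['finger_force'],1)); M=R.from_euler('xyz',o['tcp_rot']); print("z",M.as_matrix()[:,2].round(3),"x",M.as_matrix()[:,0].round(3)); return o['tool_pos'],M
def go(p,M):
    "shift (m) and turn (deg) in the tool's present axes to reach p,M; shift given for before and after the turn"
    c,C=st(); d=(np.array(p)-c)/1000
    print("turn",np.rad2deg((C.inv()*M).as_rotvec()).round(1),"shift pre",C.inv().apply(d).round(4),"post",M.inv().apply(d).round(4))
def frame(z,y):
    z=np.array(z,float);z/=np.linalg.norm(z);y=np.array(y,float);y-=z*(y@z);y/=np.linalg.norm(y)
    return R.from_matrix(np.c_[np.cross(y,z),y,z])
E
python3 - <<'E'
from h import *
a=np.deg2rad(157.5);d=np.array([np.cos(a),np.sin(a),0]);y=[np.sin(a),-np.cos(a),0]
z=-.5*d-[0,0,.866]
M=frame(z,y);G=np.array([510,-132,30]);print(G+19*z)
go(G+19*z-100*z,M)
E
```

```text
[ 518.77685556 -135.63549261   13.546     ]
t 0.35 q [-1.63   0.378  1.524  0.339  1.375 -0.44 ] p [ 150.9 -503.1  227.3] F [-0.1  0.  -0.7] w 91.5 0.0
z [ 0.333  0.098 -0.938] x [0.898 0.27  0.347]
turn [ -12.   -21.5 -142.5] shift pre [ 0.3493 -0.2781  0.2642] post [-0.0657  0.4803  0.1847]
```

Request:
servo_tool(deltas=[[[0,0,0],[0,-10,0]],[[0,0,0],[0,-10,0]],[[0.042,-0.028,0],[0,0,0]],[[0.042,-0.028,0],[0,0,0]],[[0.042,-0.028,0],[0,0,0]],[[0.042,-0.028,0],[0,0,0]],[[0.042,-0.028,0],[0,0,0]],[[0.042,-0.028,0],[0,0,0]],[[0.042,-0.028,0],[0,0,0]],[[0.042,-0.028,0],[0,0,0]],[[0.042,-0.028,0],[0,0,0]],[[0.042,-0.028,0],[0,0,0]]])

```text
time: 1.85
tool_pos: [473.3, -113.3, 226.5]
tcp_rot: [-3.141, 0.0, 0.29]
contact_force: [0.4, -1.0, -0.6]
grip_width: 91.7
finger_force: 0.0
```

Request:
servo_tool(deltas=[[[0,0,0],[0,0,-10]],[[0,0,0],[0,0,-10]],[[0,0,0],[0,0,-10]],[[0,0,0],[0,0,-10]],[[0,0,0],[0,0,-10]],[[0,0,0],[0,0,-10]],[[0,0,0],[0,0,-10]],[[0,0,0],[0,0,-10]],[[0,0,0],[0,0,-10]],[[0,0,0],[0,0,-10]],[[0,0,0],[0,0,-10]],[[0,0,0],[0,0,-10]],[[0,0,0],[0,0,-10]],[[0,0,0],[0,0,-10]],[[0,0,0],[0,0,0]]])

```text
time: 3.72
tool_pos: [472.3, -114.7, 226.4]
tcp_rot: [-3.142, -0.001, 2.732]
contact_force: [0.9, -0.2, -0.2]
grip_width: 91.8
finger_force: 0.0
```

```bash
cat >pick.py <<'E'
from h import *
import sys
a=np.deg2rad(float(sys.argv[1]));d=np.array([np.cos(a),np.sin(a),0]);y=[np.sin(a),-np.cos(a),0]
z=-.5*d-[0,0,.866]
M=frame(z,y);G=np.array([float(sys.argv[2]),float(sys.argv[3]),30])
go(G+19*z-float(sys.argv[4])*z,M)
E
python3 pick.py 157.5 510 -132 100
python3 - <<'E'
from h import *
cv2.imwrite("pics/w1.png",bot.capture("wrist")[:,:,::-1])
E
```

```text
t 3.73 q [-0.396  0.271  1.627 -0.     1.244 -1.557] p [ 472.3 -114.7  226.4] F [ 0.9 -0.2 -0.2] w 91.8 0.0
z [-0.001  0.    -1.   ] x [-0.917  0.399  0.001]
turn [ -0.3 -30.   -1. ] shift pre [-0.0011 -0.0015  0.1263] post [ 0.0623 -0.0016  0.1098]
```

View pics/w1.png

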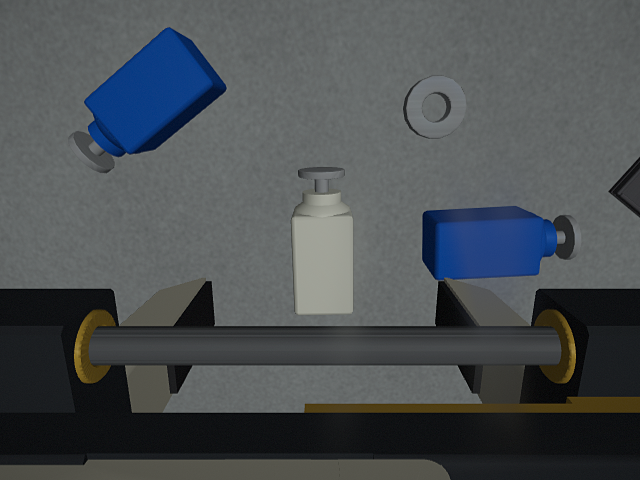

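Wrist view: the bottle lies between the fingers with its body at columns 293–353, rows 205–313, and the dish at (321,173). I'll refine position and yaw from this mask.

```bash
python3 - <<'E'
from h import *
g=cv2.imread("pics/w1.png").astype(int)
m=((g.min(2)>120)).astype(np.uint8)*255
c=blob(m,(270,185,380,320)).reshape(-1,2)
w=plane("wrist",c,52)[:,:2].astype(np.float32);r=cv2.minAreaRect(w);print(r)
print(plane("wrist",[(297,313),(353,313)],52).round(1),plane("wrist",[(321,168)],46).round(1))
E
```

```text
((506.23675537109375, -131.46734619140625), (49.14902114868164, 106.2109375), 67.56632232666016)
[[ 545.3 -173.3   52. ]
 [ 565.  -128.5   52. ]] [[ 439.1 -103.7   46. ]]
```

Request:
servo_tool(deltas=[[[0,0,0],[0,-10,0]],[[0,0,0],[0,-10,0]],[[0,0,0],[0,-10,-1]],[[0.031,0,0.03],[0,0,0]],[[0.031,-0.001,0.03],[0,0,0]],[[0,0,0.03],[0,0,0]],[[0,0,0.02],[0,0,0]],[[0,0,0],[0,0,0]],[[0,0,0],[0,0,0]]])

```text
time: 4.9
tool_pos: [476.9, -116.8, 130.0]
tcp_rot: [-3.132, 0.483, 2.751]
contact_force: [0.2, -0.3, 0.2]
grip_width: 91.9
finger_force: 0.0
```

```bash
python3 pick.py 157.5 509.5 -132.5 0
```

```text
t 4.9 q [-0.39   0.215  2.16  -0.034  0.283 -1.538] p [ 476.9 -116.8  130. ] F [ 0.2 -0.3  0.2] w 91.9 0.0
z [ 0.426 -0.185 -0.886] x [-0.819  0.337 -0.464]
turn [-0.5 -2.3  0.1] shift pre [ 0.0137 -0.001   0.1243] post [ 0.0187 -0.002   0.1236]
```

j5 reached its limit at about 28° tilt, so I'll use 20° of tilt at the pick instead.

```bash
sed -i 's/z=-.5\*d-\[0,0,.866\]/z=-.342*d-[0,0,.94]/' pick.py; python3 pick.py 157.5 503 -130 0
```

```text
t 4.9 q [-0.39   0.215  2.16  -0.034  0.283 -1.538] p [ 476.9 -116.8  130. ] F [ 0.2 -0.3  0.2] w 91.9 0.0
z [ 0.426 -0.185 -0.886] x [-0.819  0.337 -0.464]
turn [-0.5  7.7  0.1] shift pre [ 0.0231 -0.0011  0.1209] post [ 0.0068 -0.0022  0.1229]
```

Request:
servo_tool(deltas=[[[0,0,0],[0,7.7,0]],[[0.007,-0.002,0.03],[0,0,0]],[[0,0,0.02],[0,0,0]],[[0,0,0],[0,0,0]]])

```text
time: 5.4
tool_pos: [485.2, -123.0, 79.9]
tcp_rot: [-3.132, 0.347, 2.751]
contact_force: [0.4, 0.5, -0.8]
grip_width: 91.8
finger_force: 0.0
```

```bash
python3 pick.py 157.5 503 -130 0
```

```text
t 5.4 q [-0.397  0.354  2.08  -0.021  0.361 -1.556] p [ 485.2 -123.    79.9] F [ 0.4  0.5 -0.8] w 91.8 0.0
z [ 0.311 -0.138 -0.94 ] x [-0.87   0.358 -0.34 ]
turn [-0.5 -0.1  0.1] shift pre [-0.001   0.0009  0.0724] post [-0.0009  0.0003  0.0724]
```

Request:
servo_tool(deltas=[[[0,0.001,0.02],[0,0,0]],[[0,0,0.02],[0,0,0]],[[0,0,0.02],[0,0,0]],[[0,0,0.012],[0,0,0]],[[0,0,0],[0,0,0]],[[0,0,0],[0,0,0]]])

```text
time: 6.15
tool_pos: [515.3, -133.3, 26.6]
tcp_rot: [-3.13, 0.327, 2.751]
contact_force: [0.2, -0.6, 0.6]
grip_width: 91.8
finger_force: 0.0
```

```bash
python3 pick.py 157.5 503 -130 0
```

```text
t 6.15 q [-0.391  0.507  2.025 -0.04   0.283 -1.533] p [ 515.3 -133.3   26.6] F [ 0.2 -0.6  0.6] w 91.8 0.0
z [ 0.293 -0.133 -0.947] x [-0.876  0.36  -0.321]
turn [-0.6 -1.2  0.1] shift pre [ 0.0105 -0.0015  0.0117] post [ 0.0107 -0.0016  0.0115]
```

```bash
sed -i 's/z=-.342\*d-\[0,0,.94\]/z=-.225*d-[0,0,.974]/' pick.py; python3 pick.py 157.5 503 -130 0
```

```text
t 6.15 q [-0.391  0.507  2.025 -0.04   0.283 -1.533] p [ 515.3 -133.3   26.6] F [ 0.2 -0.6  0.6] w 91.8 0.0
z [ 0.293 -0.133 -0.947] x [-0.876  0.36  -0.321]
turn [-0.6  5.7  0.1] shift pre [ 0.0128 -0.0015  0.0116] post [ 0.0116 -0.0016  0.0128]
```

Request:
servo_tool(deltas=[[[0,0,0],[0,5.7,0]],[[0.012,-0.001,0.006],[0,0,0]],[[0,0,0.007],[0,0,0]],[[0,0,0],[0,0,0]]])

```text
time: 6.65
tool_pos: [506.8, -131.1, 10.5]
tcp_rot: [-3.131, 0.227, 2.75]
contact_force: [-0.1, -0.2, 0.2]
grip_width: 91.9
finger_force: 0.0
```

```bash
python3 pick.py 157.5 503 -130 0
```

```text
t 6.65 q [-0.393  0.546  1.972 -0.027  0.398 -1.547] p [ 506.8 -131.1   10.5] F [-0.1 -0.2  0.2] w 91.9 0.0
z [ 0.204 -0.096 -0.974] x [-0.901  0.372 -0.225]
turn [-0.6 -0.   0.1] shift pre [-0.0005 -0.0005 -0.0009] post [-0.0005 -0.0004 -0.0009]
```

Aligned. Close, then lift gently.

Request:
servo_tool(deltas=[[[0,0,0],[0,0,0]],[[0,0,0],[0,0,0]],[[0,0,0],[0,0,0]],[[0,0,0],[0,0,0]],[[0,0,0],[0,0,0]],[[0,0,0],[0,0,0]],[[0,0,0],[0,0,0]],[[0,0,0],[0,0,0]]], fingers=0)

```text
time: 7.65
tool_pos: [507.0, -131.2, 10.8]
tcp_rot: [-3.131, 0.227, 2.75]
contact_force: [-1.7, 0.4, 2.6]
grip_width: 52.1
finger_force: 29.9
```

```bash
cat >> h.py <<'E'
def place(az,lift,xy=(593,218)):
    "TCP pose putting underside centre at tray, tool z heading az (deg)"
    s=np.load("grip.npz"); a=np.deg2rad(az)
    d0=R.from_quat(s['q'])  # tool->bottle axes: columns in tool frame (bottle z=d, y=tool closing)
    Bz=np.array([0,0,1.]); By=np.array([np.sin(a),-np.cos(a),0]); W=np.c_[np.cross(By,Bz),By,Bz]
    M=R.from_matrix(W)*d0.inv()
    return np.array([*xy,4+lift])-M.apply(s['b']),M
E
python3 - <<'E'
from h import *
p,C=st(); a=np.deg2rad(157.5); d=np.array([np.cos(a),np.sin(a),0])
y=C.as_matrix()[:,1]; y=y-d*(y@d); y[2]=0; y/=np.linalg.norm(y)
B=R.from_matrix(np.c_[np.cross(y,d),y,d]); b=C.inv().apply(np.array([506.5,-131.5,26])-53*d-p)
q=(C.inv()*B).as_quat(); np.savez("grip.npz",q=q,b=b); print(b)
for az in(117,157.5):
    p,M=place(az,0);print(az,p.round(),M.as_matrix()[:,2].round(2)); go(p,M)
E
```

```text
t 7.65 q [-0.393  0.545  1.971 -0.027  0.398 -1.547] p [ 507.  -131.2   10.8] F [-1.7  0.4  2.6] w 52.1 29.9
z [ 0.204 -0.096 -0.974] x [-0.901  0.372 -0.225]
[-54.74466043  -0.5833704   -2.93641929]
117 [587. 232.  57.] [-0.45  0.86 -0.23]
t 7.65 q [-0.393  0.545  1.971 -0.027  0.398 -1.547] p [ 507.  -131.2   10.8] F [-1.7  0.4  2.6] w 52.1 29.9
z [ 0.204 -0.096 -0.974] x [-0.901  0.372 -0.225]
turn [-23.8  86.3  37.1] shift pre [ 0.053   0.3652 -0.0633] post [0.1092 0.2386 0.267 ]
157.5 [579. 224.  57.] [-0.9   0.36 -0.23]
t 7.65 q [-0.393  0.545  1.971 -0.027  0.398 -1.547] p [ 507.  -131.2   10.8] F [-1.7  0.4  2.6] w 52.1 29.9
z [ 0.204 -0.096 -0.974] x [-0.901  0.372 -0.225]
turn [-0.1 90.  -1. ] shift pre [ 0.0568  0.3554 -0.0641] post [0.0599 0.3567 0.0535]
```

Request:
servo_tool(deltas=[[[0,0,-0.01],[0,0,0]],[[0,0,-0.025],[0,0,0]],[[0,0,-0.025],[0,0,0]],[[0,0,-0.025],[0,0,0]],[[0,0,-0.025],[0,0,0]],[[0,0,-0.025],[0,0,0]],[[0,0,-0.025],[0,0,0]],[[0,0,-0.025],[0,0,0]],[[0,0,0],[0,6,0]],[[0,0,0],[0,7,0]],[[0,0,0],[0,0,0]]])

```text
time: 9.02
tool_pos: [470.0, -113.9, 190.7]
tcp_rot: [-3.131, 0.001, 2.747]
contact_force: [-0.4, 0.7, -3.0]
grip_width: 52.2
finger_force: 29.9
```

Request:
servo_tool(deltas=[[[0.002,0.025,-0.008],[0,0,0]],[[0.003,0.04,-0.008],[0,0,0]],[[0.003,0.05,-0.008],[0,0,0]],[[0.003,0.05,-0.008],[0,0,0]],[[0.003,0.05,-0.008],[0,0,0]],[[0.003,0.05,-0.008],[0,0,0]],[[0.003,0.05,-0.008],[0,0,0]],[[0.003,0.035,-0.008],[0,0,0]],[[0.002,0.014,-0.006],[0,0,0]],[[0,0,0],[0,0,10]],[[0,0,0],[0,0,10]],[[0,0,0],[0,0,10]],[[0,0,0],[0,0,10]],[[0,0,0],[0,10,0]],[[0,0,0],[0,10,0]],[[0,0,0],[0,10,0]],[[0,0,0],[0,0,0]]])

```text
time: 11.15
tool_pos: [586.4, 230.2, 254.5]
tcp_rot: [-3.128, -0.516, 2.038]
contact_force: [0.4, 0.2, -2.7]
grip_width: 51.8
finger_force: 29.9
```

```bash
python3 -c "
from h import *
p,M=place(117,60);go(p,M)"
```

```text
t 11.15 q [ 0.023  0.621  1.101  0.458  1.661 -0.461] p [586.4 230.2 254.5] F [ 0.4  0.2 -2.7] w 51.8 29.9
z [-0.234  0.435 -0.87 ] x [-0.391  0.777  0.494]
turn [ 0.  47.4 -0.8] shift pre [-0.0669  0.0025  0.1205] post [-0.134   0.001   0.0324]
```

Request:
servo_tool(deltas=[[[0,0,0],[0,10,0]],[[0,0,0],[0,10,0]],[[0,0,0],[0,10,0]],[[0,0,0],[0,10,0]],[[0,0,0],[0,7.4,-0.8]],[[0,0,0],[0,0,0]]])

```text
time: 11.9
tool_pos: [585.4, 233.9, 254.3]
tcp_rot: [-3.138, -1.342, 2.051]
contact_force: [-0.3, 0.3, -3.3]
grip_width: 52.0
finger_force: 29.9
```

```bash
python3 -c "
from h import *
p,M=place(117,40);go(p,M)
for n in('scene','top'): cv2.imwrite('pics/%s1.png'%n,bot.capture(n)[:,:,::-1])"
```

```text
t 11.9 q [-0.16   0.919  1.09   1.044  2.018 -0.637] p [585.4 233.9 254.3] F [-0.3  0.3 -3.3] w 52.0 29.9
z [-0.452  0.862 -0.227] x [-0.105  0.201  0.974]
turn [-0.1  0.1  0. ] shift pre [-0.1541  0.0002  0.0334] post [-0.1542  0.0002  0.0332]
```

View pics/scene1.png

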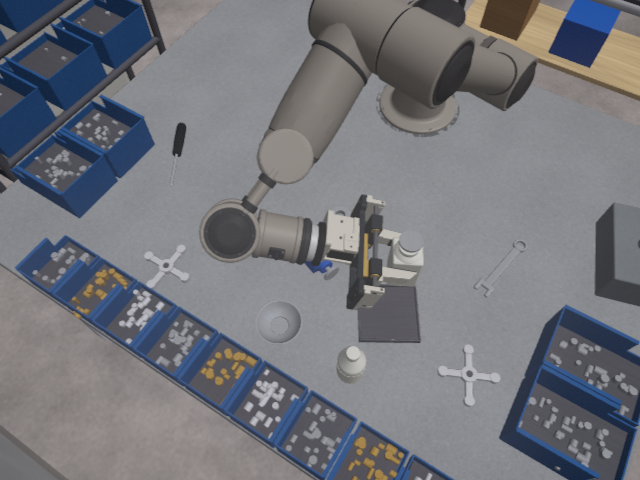

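The scene view shows the dispenser upright in the grasp at (403,258), to the right of and above the tray centre (390,315), because it is still about 200 mm high. Lowering it now.

Request:
servo_tool(deltas=[[[-0.03,0,0.0065],[0,0,0]],[[-0.04,0,0.0085],[0,0,0]],[[-0.04,0,0.009],[0,0,0]],[[-0.03,0,0.0065],[0,0,0]],[[-0.014,0,0.003],[0,0,0]],[[0,0,0],[0,0,0]],[[0,0,0],[0,0,0]]])

```text
time: 12.88
tool_pos: [588.4, 231.8, 101.2]
tcp_rot: [3.106, -1.342, 2.089]
contact_force: [-0.5, -0.1, -3.3]
grip_width: 52.3
finger_force: 29.9
```

```bash
python3 -c "
from h import *
p,M=place(117,5);go(p,M)
I={}
for n in('scene','top'): I[n]=bot.capture(n)[:,:,::-1]; cv2.imwrite('pics/%s2.png'%n,I[n])
a=cv2.resize(I['scene'][230:350,320:440],(400,400),interpolation=3);b=cv2.resize(I['top'][150:270,190:310],(400,400),interpolation=3)
cv2.imwrite('pics/c2.png',np.hstack([a,b]))"
```

```text
t 12.88 q [-0.163  1.124  1.103  0.968  1.902 -0.845] p [588.4 231.8 101.2] F [-0.5 -0.1 -3.3] w 52.3 29.9
z [-0.451  0.863 -0.227] x [-0.113  0.197  0.974]
turn [0.  0.1 0.5] shift pre [-0.0383 -0.002   0.0098] post [-0.0383 -0.0016  0.0098]
```

View pics/c2.png

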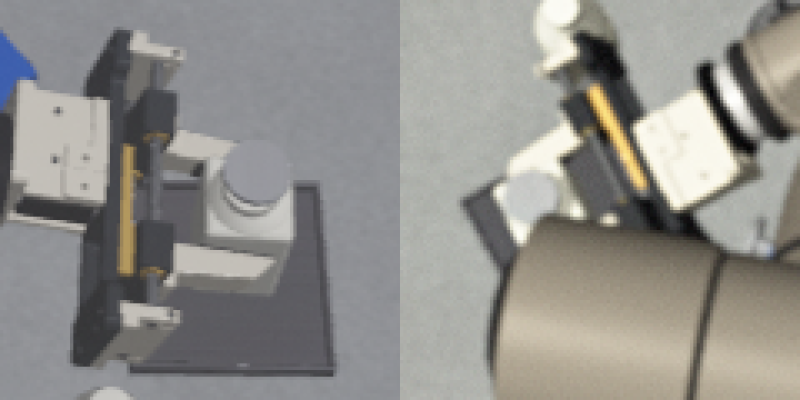

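```bash
python3 - <<'E'
from h import *
def tri(a,b):
    c1,d1=rays("top",a);c2,d2=rays("scene",b);d1=d1[0]/np.linalg.norm(d1);d2=d2[0]/np.linalg.norm(d2)
    s=np.linalg.lstsq(np.c_[d1,-d2],c2-c1,rcond=None)[0];p=c1+s[0]*d1;q=c2+s[1]*d2;return ((p+q)/2).round(1),np.linalg.norm(p-q).round(1)
print("dish",tri((229.6,208.5),(396.8,281.6)))
# round bottle: cap top & visible
for f,n,roi in(("scene0","scene",(325,335,380,390)),("top0","top",(220,140,265,178))):
    g=cv2.imread(f"pics/{f}.png").astype(int); m=((g.max(2)>150)&(g[:,:,2]-g[:,:,0]>8)).astype(np.uint8)*255
    c=blob(m,roi).reshape(-1,2);print(n,c.min(0),c.max(0))
a=cv2.imread("pics/scene0.png")[330:390,320:380];b=cv2.imread("pics/top0.png")[135:195,210:270]
cv2.imwrite("pics/rb.png",np.hstack([cv2.resize(a,(400,400)),cv2.resize(b,(400,400))]))
E
```

```text
dish (array([594.8, 217.5, 165. ]), np.float64(0.6))Traceback (most recent call last):
  File "<stdin>", line 9, in <module>
  File "h.py", line 11, in blob
    cs,_=cv2.findContours(k,cv2.RETR_EXTERNAL,cv2.CHAIN_APPROX_NONE); return max(cs,key=cv2.contourArea)
                                                                             ~~~^^^^^^^^^^^^^^^^^^^^^^^^
ValueError: max() iterable argument is empty
```

```bash
python3 - <<'E'
import cv2,numpy as np
a=cv2.imread("pics/scene0.png")[330:390,320:380];b=cv2.imread("pics/top0.png")[135:195,210:270]
cv2.imwrite("pics/rb.png",np.hstack([cv2.resize(a,(400,400)),cv2.resize(b,(400,400))]))
E
```

```text
(no output)
```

View pics/rb.png

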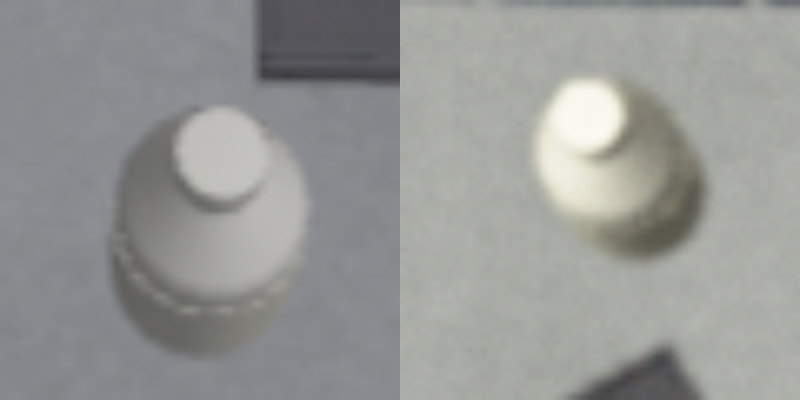

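Round bottle: cap centre at scene (353.1,353.0), top (238.5,152.3).

```bash
python3 - <<'E'
from h import *
P=[plane(n,px,120)[0] for n,px in(("top",(238.5,152.3)),("scene",(353.1,353.0)))];print(np.round(P,1))
r=np.mean(P,0)
for az in(117,110,105,100,90):
    p,M=place(az,0); z=M.as_matrix()[:,2]; back=-z[:2]/np.linalg.norm(z[:2]); v=r[:2]-p[:2]
    print(az,p.round(),"along",(v@back).round(),"perp",(v@[-back[1],back[0]]).round())
E
```

```text
[[740.9 208.9 120. ]
 [744.  210.9 120. ]]
117 [587. 232.  57.] along 92.0 perp 128.0
110 [588. 232.  57.] along 75.0 perp 136.0
105 [590. 233.  57.] along 63.0 perp 141.0
100 [591. 233.  57.] along 51.0 perp 145.0
90 [593. 233.  57.] along 25.0 perp 149.0
```

Clearance of the gripper bar from the round bottle would be only about 5 mm. I'll turn to heading 110° and shift 8 mm toward the robot before lowering.

```bash
python3 -c "
from h import *
p,M=place(110,44,(585,219));go(p,M)"
```

```text
t 12.97 q [-0.163  1.124  1.103  0.967  1.902 -0.845] p [588.3 231.6 101. ] F [ 0.1  0.2 -2.8] w 52.3 29.9
z [-0.451  0.863 -0.227] x [-0.112  0.197  0.974]
turn [-6.8  0.1  2.1] shift pre [ 0.001  -0.0063  0.0053] post [ 0.0007 -0.0069  0.0045]
```

Request:
servo_tool(deltas=[[[0.001,-0.006,0.005],[0,0,0]],[[0,0,0],[-3.4,0,1]],[[0,0,0],[-3.4,0,1.1]],[[0,0,0],[0,0,0]],[[-0.015,0,0.0035],[0,0,0]],[[-0.014,0,0.0035],[0,0,0]],[[0,0,0],[0,0,0]],[[0,0,0],[0,0,0]]])

```text
time: 13.98
tool_pos: [579.9, 233.7, 69.1]
tcp_rot: [-3.124, -1.345, 1.913]
contact_force: [0.7, -0.6, -2.6]
grip_width: 51.8
finger_force: 29.9
```

```bash
python3 -c "
from h import *
p,M=place(110,0,(585,219));go(p,M)"
```

```text
t 13.97 q [-0.192  1.118  1.25   1.009  1.769 -0.915] p [579.9 233.7  69.1] F [ 0.7 -0.6 -2.6] w 51.8 29.9
z [-0.343  0.912 -0.224] x [-0.075  0.211  0.975]
turn [-0.  -0.1 -0.2] shift pre [-0.0122  0.0003  0.0024] post [-0.0122  0.0003  0.0024]
```

Request:
servo_tool(deltas=[[[-0.003,0,0.0007],[0,0,0]],[[-0.003,0,0.0007],[0,0,0]],[[0,0,0],[0,0,0]],[[0,0,0],[0,0,0]]])

```text
time: 14.48
tool_pos: [579.9, 233.6, 63.4]
tcp_rot: [-3.126, -1.344, 1.914]
contact_force: [0.2, -0.3, -1.9]
grip_width: 51.9
finger_force: 29.9
```

Request:
servo_tool(deltas=[[[-0.003,0,0.0007],[0,0,0]],[[0,0,0],[0,0,0]],[[0,0,0],[0,0,0]]])

```text
time: 14.85
tool_pos: [579.8, 233.6, 60.1]
tcp_rot: [-3.125, -1.344, 1.913]
contact_force: [-0.3, -0.2, -2.8]
grip_width: 51.8
finger_force: 29.9
```

Expected contact is about 3 mm further down.

Request:
servo_tool(deltas=[[[-0.0015,0,0.0003],[0,0,0]],[[-0.001,0,0.0003],[0,0,0]],[[0,0,0],[0,0,0]],[[0,0,0],[0,0,0]]])

```text
time: 15.35
tool_pos: [579.8, 233.5, 59.9]
tcp_rot: [-3.133, -1.347, 1.922]
contact_force: [-3.7, -2.2, 7.5]
grip_width: 52.2
finger_force: 29.9
```

Request:
servo_tool(deltas=[[[-0.001,0,0.0002],[0,0,0]],[[0,0,0],[0,0,0]],[[0,0,0],[0,0,0]]])

```text
time: 15.72
tool_pos: [579.7, 233.5, 59.8]
tcp_rot: [-3.135, -1.348, 1.925]
contact_force: [-3.3, -2.6, 12.2]
grip_width: 52.0
finger_force: 29.9
```

Request:
servo_tool(deltas=[[[0.0018,0,-0.0004],[0,0,0]],[[0,0,0],[0,0,0]],[[0,0,0],[0,0,0]]])

```text
time: 16.1
tool_pos: [579.8, 233.5, 59.8]
tcp_rot: [-3.131, -1.346, 1.919]
contact_force: [-1.5, -1.9, 5.9]
grip_width: 52.0
finger_force: 29.9
```

Request:
servo_tool(deltas=[[[0,0,0],[0,0,0]],[[0,0,0],[0,0,0]],[[0,0,0],[0,0,0]],[[0,0,0],[0,0,0]],[[0,0,0],[0,0,0]]], fingers=0.8)

```text
time: 16.73
tool_pos: [579.9, 233.6, 58.4]
tcp_rot: [-3.125, -1.344, 1.913]
contact_force: [-0.6, -0.1, -0.2]
grip_width: 73.5
finger_force: 0.0
```

```bash
python3 -c "
from h import *
st()
I=bot.capture('scene')[:,:,::-1]; cv2.imwrite('pics/scene3.png',I)
cv2.imwrite('pics/c3.png',cv2.resize(I[220:370,300:500],(800,600),interpolation=3))"
```

```text
t 16.73 q [-0.193  1.135  1.246  1.006  1.762 -0.926] p [579.9 233.6  58.4] F [-0.6 -0.1 -0.2] w 73.5 0.0
z [-0.343  0.912 -0.225] x [-0.076  0.212  0.974]
```

View pics/c3.png

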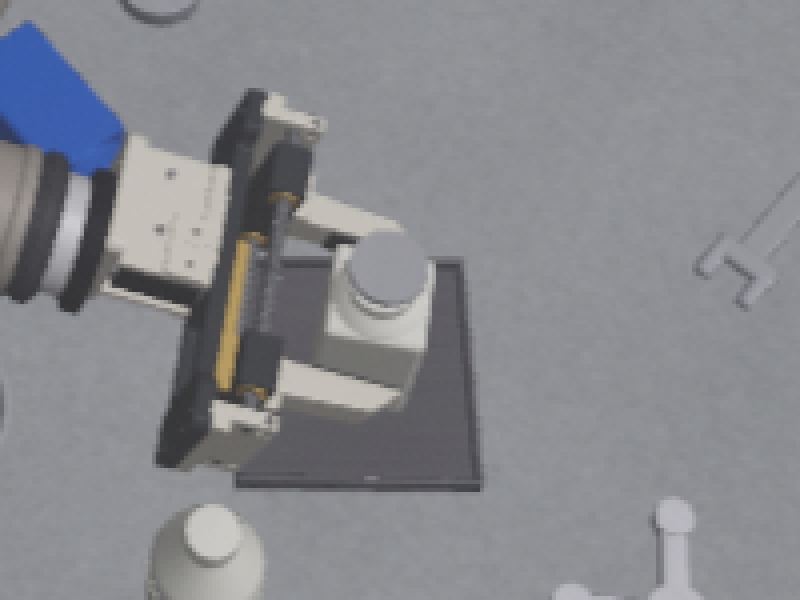

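The dispenser is standing in the tray with the fingers open (dish at crop (388,268)). Backing out and up, then turning the tool down.

Request:
servo_tool(deltas=[[[0.003,0,-0.015],[0,0,0]],[[0.008,0,-0.03],[0,0,0]],[[0.01,0,-0.03],[0,0,0]],[[0.01,0,-0.03],[0,0,0]],[[0.01,0,-0.03],[0,0,0]],[[0.03,0,0],[0,0,0]],[[0.04,0,0],[0,0,0]],[[0.04,0,0],[0,0,0]],[[0.03,0,0],[0,0,0]],[[0,0,0],[0,-10,0]],[[0,0,0],[0,-10,0]],[[0,0,0],[0,-10,0]],[[0,0,0],[0,-10,0]],[[0,0,0],[0,-10,0]],[[0,0,0],[0,-10,0]],[[0,0,0],[0,-10,0]],[[0,0,0],[0,-7,0]],[[0,0,0],[0,0,0]]], fingers=0.8)

```text
time: 19.02
tool_pos: [611.9, 150.3, 266.4]
tcp_rot: [-3.139, -0.001, 1.932]
contact_force: [-0.4, -0.4, 0.5]
grip_width: 73.6
finger_force: 0.0
```

```bash
cat > dish.py <<'E'
from h import *
st(); I={}
for n in('scene','top'): I[n]=bot.capture(n)[:,:,::-1]; cv2.imwrite('pics/%s4.png'%n,I[n])
a=cv2.resize(I['scene'][250:350,340:440],(400,400),interpolation=3);b=cv2.resize(I['top'][170:270,190:290],(400,400),interpolation=3)
cv2.imwrite('pics/c4.png',np.hstack([a,b]))
E
python3 dish.py
```

```text
t 19.02 q [ 0.119  0.521  1.133  0.     1.491 -0.242] p [611.9 150.3 266.4] F [-0.4 -0.4  0.5] w 73.6 0.0
z [-0.003 -0.    -1.   ] x [-0.353  0.936  0.001]
```

View pics/c4.png

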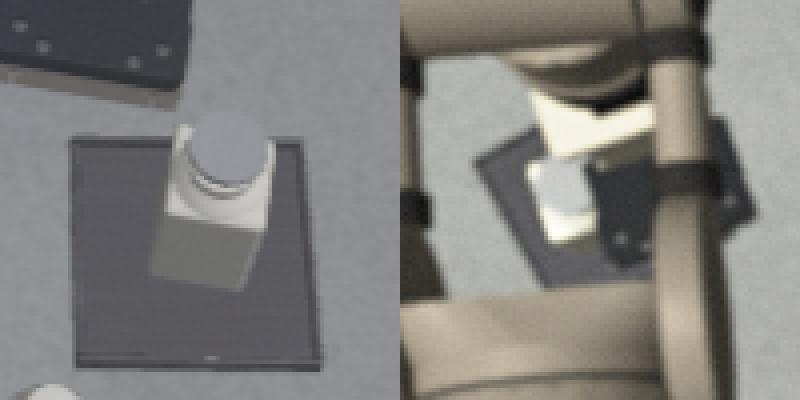

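Dispenser upright in the tray. The dish is at scene crop (231,149), pixel (397.8,287.3), and at top about (231,217), partly hidden.

```bash
python3 - <<'E'
from h import *
print(plane("scene",(397.5,287.0),129).round(1),plane("top",(230.8,216.8),129).round(1))
g=cv2.imread("pics/scene4.png")[250:350,340:440]
# dish blob: bluish grey, brighter than the bench
hsv=g.astype(int); m=((hsv[:,:,0]-hsv[:,:,2]>6)&(hsv.min(2)>120)).astype(np.uint8)*255
k=np.zeros_like(m);k[25:50,42:72]=m[25:50,42:72];cs,_=cv2.findContours(k,0,1)
if cs: e=cv2.minEnclosingCircle(max(cs,key=cv2.contourArea));print(e, plane("scene",(340+e[0][0],250+e[0][1]),129).round(1))
p=plane("scene",(397.5,287.0),129)[0]; p[2]=165
go(p,R.from_euler('xyz',[np.pi,0,1.932]))
E
```

```text
[[586.8 220.5 129. ]] [[580.3 220.8 129. ]]
((56.0, 35.0), 10.816754341125488) [[584.6 216.  129. ]]
t 19.12 q [ 1.150e-01  5.220e-01  1.133e+00  1.000e-03  1.491e+00 -2.430e-01] p [612.5 148.3 265.3] F [ 0.1 -0.5  0.1] w 73.5 0.0
z [-0.004  0.001 -1.   ] x [-0.35   0.937  0.002]
turn [-0.2 -0.1 -0.2] shift pre [0.0764 0.0017 0.1005] post [0.0766 0.0015 0.1003]
```

Request:
servo_tool(deltas=[[[0.026,0,0],[0,0,0]],[[0.03,0,0],[0,0,0]],[[0.02,0,0],[0,0,0]],[[0,0,0.03],[0,0,0]],[[0,0,0.04],[0,0,0]],[[0,0,0.03],[0,0,0]],[[0,0,0],[0,0,0]],[[0,0,0],[0,0,0]],[[0,0,0],[0,0,0]]], fingers=0)

```text
time: 20.25
tool_pos: [586.4, 219.8, 167.0]
tcp_rot: [-3.141, 0.0, 1.929]
contact_force: [0.0, 1.6, -0.3]
grip_width: 0.4
finger_force: 0.0
```

```bash
python3 dish.py; python3 -c "
from h import *
go([585,219.5,131],R.from_euler('xyz',[np.pi,0,1.932]))"
```

```text
t 20.25 q [ 0.236  0.576  1.312 -0.     1.254 -0.122] p [586.4 219.8 167. ] F [ 0.   1.6 -0.3] w 0.4 0.0
z [-0. -0. -1.] x [-0.351  0.936 -0.   ]
t 20.35 q [ 0.237  0.576  1.313 -0.     1.254 -0.122] p [586.  219.9 166.5] F [ 0.7  0.5 -0.2] w 0.5 0.0
z [-0.001 -0.001 -1.   ] x [-0.351  0.936 -0.   ]
turn [-0.1  0.  -0.1] shift pre [ 0.     -0.0011  0.0355] post [ 0.     -0.0011  0.0355]
```

View pics/c4.png

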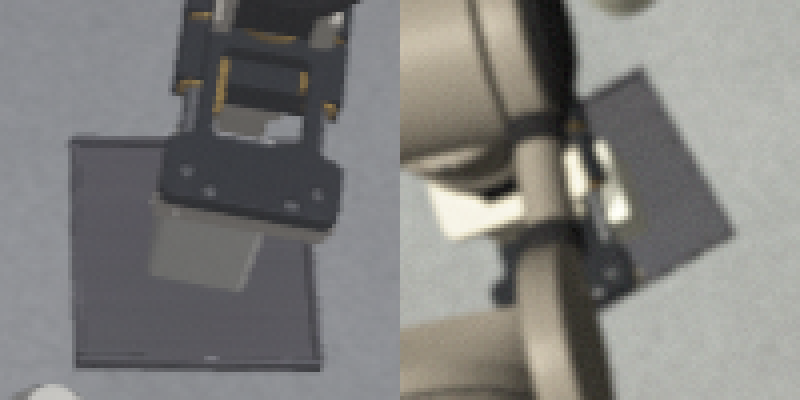

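The dish is hidden under the gripper, so I'll press by force.

Request:
servo_tool(deltas=[[[0,-0.001,0.018],[0,0,0]],[[0,0,0.015],[0,0,0]],[[0,0,0.004],[0,0,0]],[[0,0,0.003],[0,0,0]],[[0,0,0],[0,0,0]],[[0,0,0],[0,0,0]]])

```text
time: 21.1
tool_pos: [584.6, 219.5, 125.8]
tcp_rot: [-3.139, -0.0, 1.93]
contact_force: [-1.6, -0.6, 4.1]
grip_width: 0.6
finger_force: 1.9
```

Request:
servo_tool(deltas=[[[0,0,0.003],[0,0,0]],[[0,0,0.003],[0,0,0]],[[0,0,0],[0,0,0]],[[0,0,0],[0,0,0]]])

```text
time: 21.6
tool_pos: [584.4, 219.5, 119.5]
tcp_rot: [-3.139, -0.0, 1.93]
contact_force: [-2.4, -0.5, 6.4]
grip_width: 0.5
finger_force: 3.2
```

Request:
servo_tool(deltas=[[[0,0,0.003],[0,0,0]],[[0,0,0.002],[0,0,0]],[[0,0,0],[0,0,0]],[[0,0,0],[0,0,0]]])

```text
time: 22.1
tool_pos: [585.5, 219.8, 117.3]
tcp_rot: [3.141, 0.0, 1.93]
contact_force: [-4.7, -0.9, 19.1]
grip_width: 0.5
finger_force: 9.8
```

Stop reached: z is 117.3 and the force jumped to 19 N. Hold briefly, then release.

Request:
servo_tool(deltas=[[[0,0,0.001],[0,0,0]],[[0,0,0],[0,0,0]],[[0,0,0],[0,0,0]],[[0,0,-0.003],[0,0,0]],[[0,0,-0.004],[0,0,0]],[[0,0,-0.004],[0,0,0]],[[0,0,-0.004],[0,0,0]],[[0,0,-0.004],[0,0,0]],[[0,0,-0.02],[0,0,0]],[[0,0,-0.04],[0,0,0]],[[0,0,-0.04],[0,0,0]],[[-0.05,0,-0.02],[0,0,0]],[[-0.05,0,-0.02],[0,0,0]],[[0,0,0],[0,0,0]],[[0,0,0],[0,0,0]]])

```text
time: 23.98
tool_pos: [619.7, 126.2, 271.3]
tcp_rot: [-3.137, -0.001, 1.929]
contact_force: [0.1, 0.3, 0.1]
grip_width: 0.3
finger_force: 0.0
```

```bash
python3 - <<'E'
from h import *
st(); I={n:bot.capture(n)[:,:,::-1].copy() for n in('scene','top')}
a=I['scene'];b=cv2.imread('pics/scene3.png');c=cv2.imread('pics/scene0.png')
# dispenser bits: white mask + dish in scene
g=a.astype(int); m=((g.min(2)>165)).astype(np.uint8)*255
q=blob(m,(370,270,415,330)).reshape(-1,2);print("white",q.min(0),q.max(0),len(q))
g=cv2.imread('pics/scene4.png').astype(int)
def dish(g):
    m=((g[:,:,0]-g[:,:,2]>6)&(g.min(2)>120)).astype(np.uint8)*255
    try: return cv2.minEnclosingCircle(blob(m,(382,272,412,303)))
    except Exception as e: return None
d=dish(a.astype(int));print(d,d and plane('scene',d[0],129).round(1))
# bystanders: change outside the arm vs first picture
for n,(x0,y0,x1,y1) in dict(rb=(325,335,380,390),cast2=(435,340,505,410),bowl=(250,298,305,346),bearing=(325,202,355,230)).items():
    print(n,np.abs(a[y0:y1,x0:x1].astype(int)-c[y0:y1,x0:x1]).mean().round(1))
E
```

```text
t 23.98 q [ 0.08   0.525  1.112 -0.     1.509 -0.278] p [619.7 126.2 271.3] F [0.1 0.3 0.1] w 0.3 0.0
z [-0.005 -0.001 -1.   ] x [-0.351  0.937  0.001]
white [389 286] [408 306] 85
((396.0, 283.5), 12.175895690917969) [[581.7 214.6 129. ]]
rb 5.5
cast2 5.5
bowl 5.4
bearing 59.1
```

```bash
python3 -c "
from plant import bot
print(bot.close_job())"
```

```text
the job is handed in; nothing more can be done
None
```

I handed the job in at about 24 s: the white dispenser stands upright near the centre of the drip tray and its dish was pressed to the stop (19 N) and let go. The other bench items looked unmoved; the bearing was out of view in my last picture, and I don't have the judge's verdict.

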